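Centre the porcelain vase on its display stand

ROBOT

A 7-joint arm with a two-finger parallel gripper is mounted at the origin on the work surface. World frame = base frame: x ahead of the robot, y to its left, z up, the work surface at z = 0. Lengths are in m, angles in rad, forces in N, time in s.
With the tool pointing down it reaches from about 0.425 to 0.8 m from the base axis. Payload 8.3 kg.
Tool frame: the origin (TCP) lies on the mounting face of the last link; the fingertips stand 173 mm ahead of it and the grasp point (between the pads) lies 155 mm ahead of it; z points along the fingers, y is the line along which they close (so a half turn about z gives the same grasp; the last joint's range is limited). The gripper opens to 85 mm and grips with 20 to 120 N. Pads are 22 mm wide; open, the fingers measure 114 mm over their backs; the gripper's body (76 mm by 85 mm) begins 54 mm behind the grasp point. The pads swing forward as they close: fully open they stand 13 mm farther back than shut.
Start: joints at [1.129, 0.383, 0.016, 1.37, -0.006, 1.388, -0.046], TCP at [0.231, -0.581, 0.405] pointing down, gripper open.
Joint ranges: [-2.95, 2.95], [-0.25, 2.06], [-1.52, 1.56], [0.18, 2.33], [-1.44, 4.58], [0.02, 2.06], [-3.01, 3.01]. Speed limits (rad/s): [2.39, 2.39, 3.01, 3.01, 3.14, 3.14, 3.14].

INTERFACE

Orientations are given as a unit quaternion [x, y, z, w].
In Python, from cell import sensors, vision, env, finder gives the robot as it stands. The module is installed in compiled form; this text tells all that it offers.
- The arm moves only by the tool arm_command, never from a script. Its argument "increments" is a list of rows, each a list of 6 numbers: the shift along the tool's x, y, z in units of 400 mm (1.0 is 400 mm), then the turn, a rotation vector about the tool's x, y, z in units of 180 degrees (1.0 is 180 degrees). In form: [[tx, ty, tz, wx, wy, wz], ...]. A call has 1 to 5 rows; each row is the pose to reach, as a shift and turn from the pose commanded when the call began, along the tool's axes at that moment, turning the shorter way round; what a row does not reach only later rows make up. A row lasts 1/8 s, in which the tool goes at most 62.5 mm and 10.7 degrees, less where a joint would pass 70% of its speed; a pose out of reach is approached as far as the arm can. A call with a number of a shift or a turn outside -1 to 1 is refused whole. A call with a gripper value outside its range is refused whole. "claw" is the gripper's target within -1 to 1 (shut at 1, half-way at 0, fully open at -1), set as the call begins (left out, the last holds). The fingers move at their own pace and stop on an object; "grip_force" is the grip in N (left out, the last holds). Time passes only in rows, so rows that repeat a pose let the fingers close. It gives the time, the measured TCP pose, the force, the opening and the grip force at its end, in the units of the state.
- sensors.get_obs(): the state, without advancing time (a new reading comes with each control period).
- vision.camera(name): name is "scene" or "top"; returns the picture (480x640x3 uint8, red, green, blue); there is no depth.
- vision.camera_params(name): a dict with "fx", "fy", "cx", "cy" (pixels), "origin" and "attitude" of the camera in the world. Camera axes: x right, y up, looking along -z (the intrinsics and any distortion apply to the point x, -y, -z); pixel columns grow to the right and rows downward; lengths in m; the calibration is good to about 2 mm. A picture is of the moment at which its call begins. camera_params takes no time and is no camera call.
- env.hand_in(): hands the job in; it is judged then, once.
Trained networks look in the newest picture that a camera, given by its name, has taken for a name from the list of things; names that differ only in an ending like _2 or _b are one class to them, and where a whole thing is asked for, a point or a joint stands for the part that bears it (a point fixed in the world has none). Each returns a list of dicts, best first, with "conf" (0 to 1); they miss things now and then, are a little off and sometimes report something else, mostly with a low value. They report only what shows in the picture. A call takes as long as a camera call. They do not tell look-alikes from the thing itself.
- finder.trace(camera, name): "mask" (480x640 bool, what is visible of it).
- finder.landmark_of(camera, name): "at" ([x, y, z] in m, in world coordinates, good to about 4 mm: a listed point, or the origin of a listed thing).
The state is a dict: "clock": time; "joint_pos": joint angles; "joint_velocities": joint speeds; "joint_torque": joint torques, N m; "tool_pos": TCP position; "ee_rot": TCP orientation; "force": force on the tool from outside, world axes, zero at the start; "ft_torque": the same for the moment, N m; "gripper_width": opening from 0.0 (shut) to 1.0 (fully open); "grasp_force": force on a finger pad.
Only numpy, scipy, OpenCV 4.12 (cv2) and the standard library are available. Lean on these libraries where they do the work, as an engineer would, in place of code of your own. Each camera call takes 0.05 s, during which the arm holds its last target. There are 200 camera calls.

TASK

The little blue-and-white vase on the library desk has been bumped off-centre on its round wooden stand, and it is wobbly. With light taps of the fingertips nudge it back to the middle, upright and with an even margin of the stand showing all round: do not grip, lift or tip it. Leave the stand and everything else on the desk where it is.

Things in the scene. Friction and masses are not known exactly. Their poses are not given: they have to be found in the camera images.
- vase: small pear-shaped white porcelain vase with cobalt bands, round, 60 mm tall, about 0.1 kg, loose on the stand. Origin: centre of its underside, z up. Foot 28 mm across (24 mm bears). It slides under 1 N if pushed slowly at the belly or lower, tips if pushed at the neck or struck; 8 N on it is too rough. It starts 17 to 25 mm off the stand's middle, in any direction.
- vase_belly (a point): point on the vase's axis 18 mm above its underside, level with its widest girth (44 mm in diameter). Above it the vase narrows to 37 mm in diameter at 29 mm height and to a neck of 17 mm at 48 mm; the lip at the top is 23 mm across.
- stand: the round mahogany-coloured display stand, a turned disc-topped foot 84 mm in diameter and 40 mm high, flat top without a rim (a lighter disc of 77 mm is inlaid flush in it), 0.35 kg, loose on the desk pad. Origin: centre of its underside, z up. Its top lies 43 mm above the desk. Its yaw is arbitrary and means nothing.
- stand_top (a point): the middle of the stand's flat top, where the axis of the vase must come to stand; z up.
- desk_pad: the flat grey-green desk pad fixed on the desk, 380 x 660 x 3 mm, long side along y; origin at the centre of its underside. The stand and the small things below stand on it.
- ink_tin: dark-and-red flat ink-pad tin, 70 x 105 x 16 mm, loose; origin at the centre of its underside. Leave alone.
- date_stamp: self-inking date stamp with a blue handle, 32 x 50 x 60 mm tall, loose, upright; origin at the centre of its underside. Leave alone.
- pen: white pen with black cap lying along its y axis, 140 mm long, 10 mm thick; origin under its middle. Leave alone.
- spray_bottle: small white pump-spray bottle with a pale blue label, 38 mm in diameter, 127 mm tall, loose; origin at the centre of its underside. Leave alone.
- stapler: red-and-black stapler along its x axis, 135 x 36 x 56 mm, loose; origin at the centre of its underside. Leave alone.
- paperbacks: pile of three paperbacks, about 190 x 128 mm and 50 mm high, loose; origin at the centre of its underside. Leave alone.
Mind the look-alikes: they are no part of the job. Leave any green look-alike of the vase alone.

How it is judged:
At the end, for the whole second after the job is handed in: The vase stands upright (within 0.05 rad) and still on the stand's top with its axis within 6 mm of the stand's middle; the stand is within 15 mm of where it was and level; ink tin, date stamp, pen, spray bottle, stapler and paperbacks are within 20 mm of where they were (horizontal distance between vase and stand_top below 0.006 m and angle between each of vase, stand's own z axis and vertical below 0.05 rad and z of vase in the frame of stand between 0.036 and 0.044 m and linear speed of vase below 0.01 m/s and angular speed of vase below 0.15 rad/s and distance of stand from where it was at the start of the episode below 0.015 m and distance of each of ink_tin, date_stamp, pen, spray_bottle, stapler, paperbacks from where it was at the start of the episode below 0.02 m); the robot touches nothing.
It fails at once if the vase is tipped by more than 0.3 rad (angle between vase's own z axis and vertical above 0.3 rad).
It fails at once if the vase is lifted or falls off the stand (z of vase in the frame of stand above 0.048 m or z of vase in the frame of stand below 0.032 m).
It fails at once if the vase is gripped or struck (over 8 N between the robot and the vase) (contact force between any of the arm, the fingers and vase above 8 N).
It fails at once if the stand is shoved by more than 15 mm or tipped (distance of stand from where it was at the start of the episode above 0.015 m or angle between stand's own z axis and vertical above 0.1 rad).
It fails at once if a bystander on the pad is disturbed by more than 20 mm (distance of any of ink_tin, date_stamp, pen, spray_bottle, stapler, paperbacks from where it was at the start of the episode above 0.02 m).
It also fails if it takes over 48 s, if anything falls off the work surface, if the arm or the gripper's body presses on something with over 40 N, if the wrist force passes 120 N, or if a joint passes its speed limit or range.

## Working session

There is one attempt and no reset: what is moved stays moved. The work goes in short steps, Python scripts to look and compute and a tool call to move; the robot and the scene stay as the last step left them, time stands still between calls to the robot, and variables do not carry over. Pictures are saved under pics/ and viewed, at most 10 in all, crops included, and the job is handed in when it is done.

Besides the shell and the picture viewer there is one more tool, called after ">>>" as a command line: name --pt "numbers of a row" for each row, then --argument value for the rest. arm_command: Moves the arm, as the interface text tells. Shifts and turns lie within -1 to 1; 1 stands for 400 mm of shift or 180 degrees of turn. Its arguments: {"type":"object","properties":{"increments":{"type":"array"},"claw":{"type":"number"},"grip_force":{"type":"number"}},"required":["increments"]}

```bash
mkdir -p pics
python3 - <<'E'
from cell import sensors, vision, env, finder
import cv2, numpy as np
for c in ("scene","top"):
    im=vision.camera(c); cv2.imwrite(f"pics/{c}0.png",im[:,:,::-1])
    p=vision.camera_params(c); print(c,p)
    for n in ("vase","vase_belly","stand","stand_top"):
        print(c,n,[(np.round(d["at"],4).tolist(),round(d["conf"],2)) for d in finder.landmark_of(c,n)][:3])
for n in ("ink_tin","date_stamp","pen","spray_bottle","stapler","paperbacks"):
    print(n,[(np.round(d["at"],3).tolist(),round(d["conf"],2)) for d in finder.landmark_of("top",n)][:2])
o=sensors.get_obs(); print({k:np.round(v,3).tolist() for k,v in o.items()})
E
```

```text
scene {'fx': 476.4595750249601, 'fy': 476.4595750249601, 'cx': 323.9781529407629, 'cy': 236.6150105277116, 'origin': array([1.23351472, 0.18796634, 0.56591711]), 'attitude': array([0.28602489, 0.35313912, 0.69921781, 0.55188493])}
scene vase [([0.5738, 0.0039, 0.0043], 0.94), ([0.5555, 0.0953, 0.0453], 0.65)]
scene vase_belly [([0.5589, 0.0987, 0.0616], 0.69), ([0.5729, 0.0038, 0.0245], 0.68), ([0.5849, 0.2085, 0.0208], 0.6)]
scene stand [([0.5842, 0.1053, 0.0061], 0.96), ([0.5606, 0.0912, 0.0453], 0.19)]
scene stand_top [([0.5812, 0.103, 0.0451], 0.75)]
top {'fx': 434.6025266342833, 'fy': 434.6025266342833, 'cx': 322.8620206584102, 'cy': 236.36662663897923, 'origin': array([0.42761218, 0.02226785, 0.77406122]), 'attitude': array([ 0.03740711, -0.06138008, -0.70196778,  0.70857211])}
top vase [([0.5714, 0.0052, 0.0031], 0.9), ([0.5822, 0.2064, 0.0094], 0.68), ([0.5623, 0.0972, 0.046], 0.67)]
top vase_belly [([0.5895, 0.2079, 0.0207], 0.86), ([0.5737, 0.0057, 0.022], 0.8), ([0.5596, 0.0966, 0.0616], 0.64)]
top stand [([0.5821, 0.1044, 0.0011], 0.86)]
top stand_top [([0.5776, 0.1085, 0
[... 159 characters left out ...]
)]
pen [([0.382, -0.025, 0.003], 0.84), ([0.584, 0.103, -0.002], 0.43)]
spray_bottle [([0.669, 0.298, 0.003], 0.86), ([0.383, -0.026, 0.004], 0.24)]
stapler [([0.505, 0.28, 0.0], 0.62), ([0.39, -0.192, 0.004], 0.17)]
paperbacks [([0.568, -0.255, 0.006], 0.66), ([0.558, 0.095, 0.041], 0.39)]
{'clock': 0.8, 'joint_pos': [1.129, 0.383, 0.016, 1.37, -0.006, 1.388, -0.046], 'joint_velocities': [-0.001, 0.001, -0.0, -0.001, -0.001, 0.001, 0.001], 'joint_torque': [-0.0, -62.726, 0.843, -37.206, 0.017, 0.003, -0.0], 'tool_pos': [0.231, -0.581, 0.405], 'ee_rot': [0.982, 0.188, 0.0, 0.0], 'force': [-0.185, 0.795, -0.154], 'ft_torque': [-0.057, 0.028, 0.015], 'grasp_force': 0.0, 'gripper_width': 1.005}
```

View pics/scene0.png

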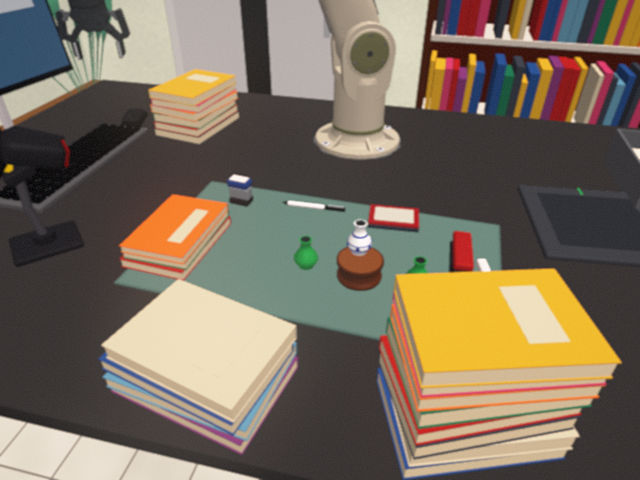

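View pics/top0.png

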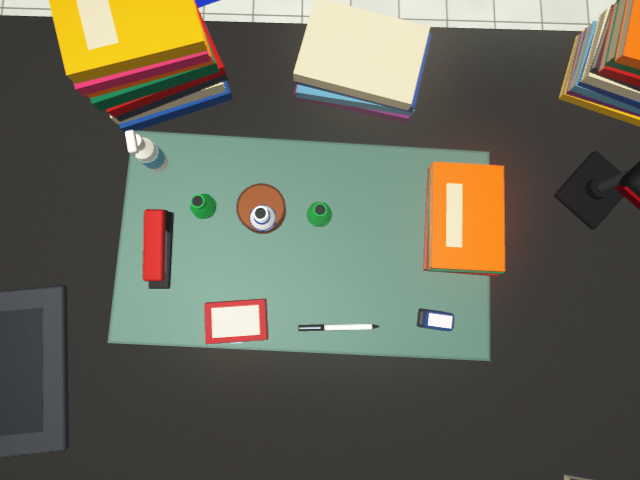

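The scene view shows the vase on its stand at about (360,240), with green look-alikes at (306,255) and (420,267). In the top view the vase is at (262,217), off-centre towards the robot on the stand disc at (261,208). Next I'll measure the offset precisely.

```bash
cat > meas.py <<'E'
from cell import sensors, vision, env, finder
import cv2, numpy as np
from scipy.spatial.transform import Rotation as R
from scipy.optimize import least_squares
PROF=[(0,14),(9,19),(18,22),(29,18.5),(48,8.5),(60,11.5)]
T=np.linspace(0,2*np.pi,48)
def proj(p,P):
    q=R.from_quat(p["attitude"]).inv().apply(P-p["origin"])
    return np.c_[p["cx"]+p["fx"]*q[:,0]/-q[:,2], p["cy"]+p["fy"]*q[:,1]/q[:,2]]
def unproj(p,uv,z):
    d=np.c_[(uv[:,0]-p["cx"])/p["fx"],-(uv[:,1]-p["cy"])/p["fy"],-np.ones(len(uv))]
    d=R.from_quat(p["attitude"]).apply(d)
    return (p["origin"]+d*((z-p["origin"][2])/d[:,2])[:,None])[:,:2]
def sil(p,x,y,S=8):
    m=np.zeros((480*S//4,640*S//4),np.uint8) if 0 else np.zeros((480,640),np.uint8)
    for (h0,r0),(h1,r1) in zip(PROF,PROF[1:]):
        P=np.vstack([np.c_[x+r/1e3*np.cos(T),y+r/1e3*np.sin(T),np.full(48,.043+h/1e3)] for h,r in ((h0,r0),(h1,r1))])
        cv2.fillPoly(m,[np.round(cv2.convexHull((proj(p,P)).astype(np.float32))*16).astype(np.int32)],1,shift=4)
    return m.astype(bool)
def cen(m): v,u=np.nonzero(m); return np.array([u.mean(),v.mean()])
def measure(c,s0=(.581,.105),v0=(.559,.097),tag=None):
    im=vision.camera(c); p=vision.camera_params(c)
    if tag: cv2.imwrite(f"pics/{tag}.png",im[:,:,::-1])
    h=cv2.cvtColor(im,cv2.COLOR_RGB2HSV).astype(int)
    roi=np.zeros((480,640),np.uint8); cc=proj(p,np.array([[*s0,.05]]))[0]; cv2.circle(roi,tuple(int(a) for a in cc),55,1,-1)
    brown=((h[...,0]<18)|(h[...,0]>172))&(h[...,1]>110)&(roi>0)
    out={}
    vm=None
    for d in finder.trace(c,"vase"):
        e=np.linalg.norm(cen(d["mask"])-proj(p,np.array([[*v0,.066]]))[0])
        if e<12: vm=d["mask"]; out["vconf"]=round(d["conf"],2); break
    if vm is not None:
        v=np.array(v0)
        f=lambda x: cen(sil(p,*x))-cen(vm)
        for _ in range(6):
            e=f(v); J=np.c_[[(f(v+np.eye(2)[k]*.004)-f(v-np.eye(2)[k]*.004))/.008 for k in (0,1)]].T
            v=v-np.linalg.solve(J,e)
        s=sil(p,*v); out["vase"]=v; out["iou"]=round((s&vm).sum()/(s|vm).sum(),2)
        block=cv2.dilate((vm|s).astype(np.uint8),np.ones((7,7)))
    else: block=np.zeros((480,640),np.uint8)
    # outer top edge: radial brightness profile, pad -> brown, on the z=.043 plane
    s=np.array(s0); rs=np.arange(.030,.056,.0005)
    for _ in range(4):
        pts=[]
        for a in np.linspace(0,2*np.pi,120,endpoint=False):
            P=np.c_[s[0]+rs*np.cos(a),s[1]+rs*np.sin(a),np.full(len(rs),.043)]; uv=proj(p,P).astype(np.float32)
            if cv2.remap(block,uv[:,0],uv[:,1],0).any(): continue
            g=cv2.remap((im[...,0].astype(np.float32)-im[...,1]),uv[:,0],uv[:,1],1).ravel()
            w=g[0]/2 ; k=np.nonzero((g[:-1]>w)&(g[1:]<=w))[0]
            if len(k): pts.append([*P[k[0],:2]])
        pts=np.array(pts)
        fit=least_squares(lambda q:np.hypot(pts[:,0]-q[0],pts[:,1]-q[1])-q[2],[*s,.04],loss="soft_l1",f_scale=.001)
        s=fit.x[:2]
    out["stand"]=s; out["r"]=round(fit.x[2],4); out["n"]=len(pts); out["res"]=round(float(np.median(abs(fit.fun))),4)
    if vm is not None: out["off_mm"]=np.round((out["vase"]-s)*1e3,1)
    return out
if __name__=="__main__":
    import sys
    for c in ("top","scene"): print(c,measure(c))
E
python3 meas.py
```

```text
top {'vconf': 0.67, 'vase': array([0.55802188, 0.09893117]), 'iou': np.float64(0.89), 'stand': array([0.58061386, 0.10472691]), 'r': np.float64(0.0401), 'n': 74, 'res': 0.0001, 'off_mm': array([-22.6,  -5.8])}
scene {'vconf': 0.55, 'vase': array([0.55688128, 0.0980136 ]), 'iou': np.float64(0.89), 'stand': array([0.58167035, 0.10622562]), 'r': np.float64(0.0403), 'n': 86, 'res': 0.0004, 'off_mm': array([-24.8,  -8.2])}
```

>>> arm_command --pt "0.65 -0.65 0 0 0 0.028" --pt "0.65 -0.65 0 0 0 0.028" --pt "0.65 -0.65 0 0 0 0.028" --pt "0.65 -0.65 0 0 0 0.028" --pt "0.65 -0.65 0 0 0 0.028" --claw 0.4 --grip_force 20

```text
clock: 1.62
tool_pos: [0.3552, -0.2916, 0.4051]
ee_rot: [0.989, 0.145, 0.0, 0.0]
force: [1.9, -0.5, 0.1]
gripper_width: 0.306
grasp_force: 0.0
```

```bash
cat > togo.py <<'E'
import sys,numpy as np
from cell import sensors
from scipy.spatial.transform import Rotation as R
# usage: togo x y z [yaw_deg of tool x]
o=sensors.get_obs(); t=np.array([float(a) for a in sys.argv[1:4]]); r=R.from_quat(o["ee_rot"])
print("t",round(o["clock"],2),"pos",np.round(o["tool_pos"],4),"F",np.round(o["force"],2),"w",round(o["gripper_width"],3),"zax",np.round(r.as_matrix()[:,2],4))
print("shift units",np.round(r.inv().apply(t-o["tool_pos"])/.4,4))
if len(sys.argv)>4:
    a=np.radians(float(sys.argv[4])); M=np.array([[np.cos(a),np.sin(a),0],[np.sin(a),-np.cos(a),0],[0,0,-1]]).T
    print("turn units",np.round((r.inv()*R.from_matrix(M)).as_rotvec()/np.pi,4))
E
python3 togo.py .5095 .0842 .30 16.6
```

```text
t 1.62 pos [ 0.3552 -0.2916  0.4051] F [ 1.94 -0.49  0.13] w 0.306 zax [ 8.e-04 -8.e-04 -1.e+00]
shift units [ 0.6388 -0.7896  0.2622]
turn units [ 0.0003 -0.0002  0.0004]
```

>>> arm_command --pt "0.64 -0.79 0.0 0 0 0" --pt "0.64 -0.79 0.0 0 0 0" --pt "0.64 -0.79 0.26 0 0 0" --pt "0.64 -0.79 0.26 0 0 0" --pt "0.64 -0.79 0.26 0 0 0"

```text
clock: 2.25
tool_pos: [0.4695, -0.0137, 0.3397]
ee_rot: [0.989, 0.145, 0.001, 0.0]
force: [0.9, -0.0, 0.1]
gripper_width: 0.3
grasp_force: 0.0
```

```bash
python3 togo.py .5095 .0842 .26 16.6
```

```text
t 2.25 pos [ 0.4695 -0.0137  0.3397] F [ 0.88 -0.03  0.11] w 0.3 zax [ 1.5e-03 -4.0e-04 -1.0e+00]
shift units [ 0.1655 -0.206   0.1992]
turn units [ 0.0003 -0.0004  0.0002]
```

>>> arm_command --pt "0.166 -0.206 0.1 0 0 0" --pt "0.166 -0.206 0.2 0 0 0" --pt "0.166 -0.206 0.25 0 0 0" --pt "0.166 -0.206 0.25 0 0 0" --pt "0.166 -0.206 0.25 0 0 0"

```text
clock: 2.88
tool_pos: [0.5096, 0.082, 0.241]
ee_rot: [0.99, 0.144, 0.001, 0.0]
force: [0.7, -0.4, 0.7]
gripper_width: 0.293
grasp_force: 0.0
```

```bash
python3 togo.py .5095 .0842 .228 16.6
python3 - <<'E'
from meas import *
for c in ("top","scene"):
    im=vision.camera(c); p=vision.camera_params(c); a=sensors.get_obs()
    u,v=proj(p,np.array([[.545,.1,.06]]))[0]; u,v=int(u),int(v)
    b=im[v-60:v+60,u-80:u+80].copy()
    b=cv2.resize(b,None,fx=5,fy=5,interpolation=cv2.INTER_CUBIC)
    x,y,z=a["tool_pos"]; d=np.array([.958,.286,0]); n=np.array([-.286,.958,0])
    for L,col in ((.160,(255,0,0)),(.173,(0,255,0)),(.186,(255,0,255))):
        for s in (-1,1):
            for e in (13,27.5):
                P=np.array([x,y,z-L])+d*.011+n*s*e/1e3
                q=(proj(p,P[None])[0]-[u-80,v-60]+.5)*5; cv2.circle(b,tuple(int(k) for k in q),4,col,-1)
    cv2.imwrite(f"pics/{c}_tip.png",b[:,:,::-1])
E
```

```text
t 2.88 pos [0.5096 0.082  0.241 ] F [ 0.7  -0.38  0.74] w 0.293 zax [ 1.3e-03 -2.0e-04 -1.0e+00]
shift units [ 0.0014 -0.0054  0.0326]
turn units [ 0.0002 -0.0004  0.    ]
```

View pics/scene_tip.png

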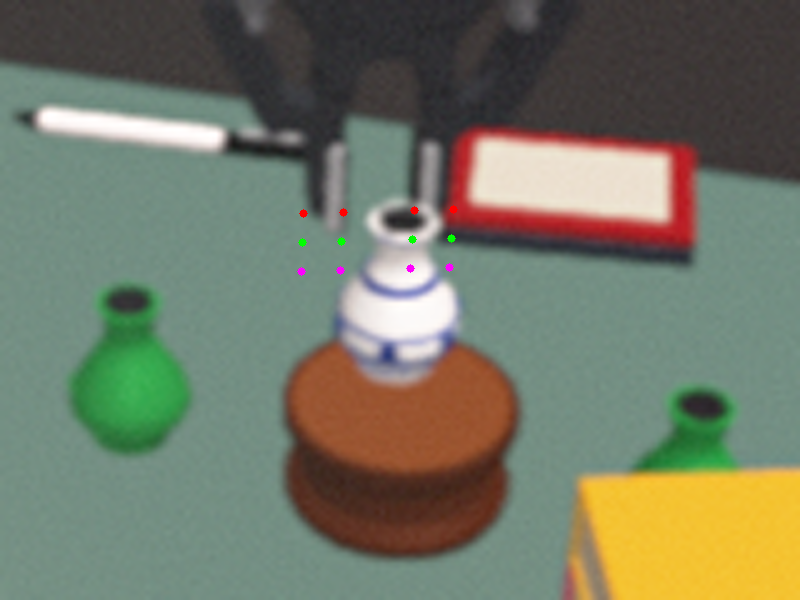

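View pics/top_tip.png

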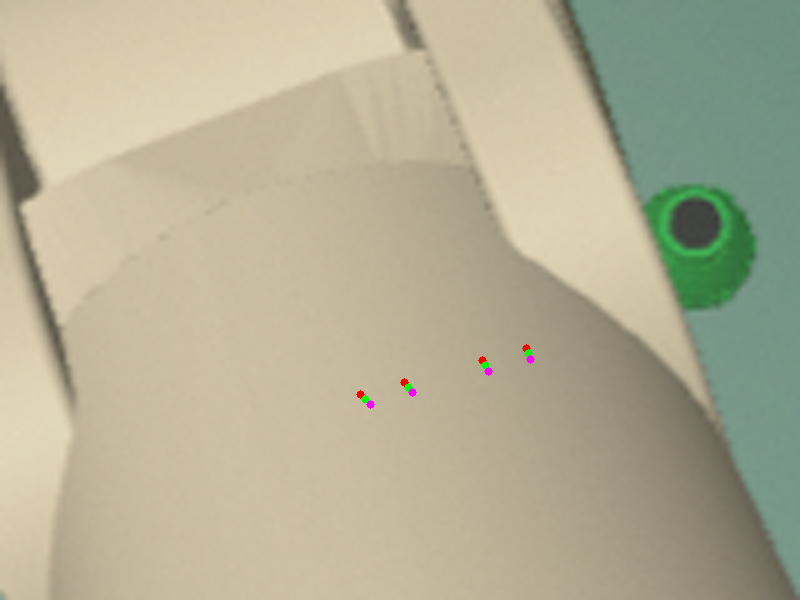

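The scene crop shows the fingertips at about (332,225) and (430,225). That puts them about 167 mm ahead of the TCP with a 25 mm gap, behind the vase at (400,300). The arm hides the stand from the top camera.

>>> arm_command --pt "0 0 0.02 0 0 0" --pt "0 0 0.04 0 0 0" --pt "0 0 0.05 0 0 0"

```text
clock: 3.35
tool_pos: [0.5089, 0.0824, 0.2191]
ee_rot: [0.989, 0.145, -0.0, 0.0]
force: [-0.3, -0.0, 0.7]
gripper_width: 0.302
grasp_force: 0.0
```

```bash
python3 togo.py .5095 .0842 .221 16.6; python3 -c "
from meas import *
print(measure('scene'))"; python3 togo.py .5095 .0842 .221 16.6
```

```text
t 3.35 pos [0.5089 0.0824 0.2191] F [-0.34 -0.01  0.67] w 0.302 zax [-8.e-04 -1.e-04 -1.e+00]
shift units [ 0.0028 -0.0039 -0.0047]
turn units [-0.      0.0003  0.0003]
{'vconf': 0.75, 'vase': array([0.55589768, 0.09797094]), 'iou': np.float64(0.92), 'stand': array([0.5816569 , 0.10627812]), 'r': np.float64(0.0403), 'n': 86, 'res': 0.0007, 'off_mm': array([-25.8,  -8.3])}
t 3.45 pos [0.5088 0.0825 0.2191] F [-0.52 -0.6  -0.06] w 0.303 zax [-0.0013  0.     -1.    ]
shift units [ 0.0028 -0.0035 -0.0048]
turn units [-0.0001  0.0004  0.0004]
```

>>> arm_command --pt "0.012 -0.0038 -0.003 0 0 0" --pt "0.022 -0.0038 -0.003 0 0 0" --pt "0.03 -0.0038 -0.003 0 0 0" --pt "0.036 -0.0038 -0.003 0 0 0" --pt "0.04 -0.0038 -0.003 0 0 0"

```text
clock: 4.08
tool_pos: [0.5241, 0.0887, 0.221]
ee_rot: [0.989, 0.145, -0.0, -0.0]
force: [-1.5, 0.7, -0.2]
gripper_width: 0.302
grasp_force: 0.0
```

>>> arm_command --pt "0.003 0 0 0 0 0" --pt "0.006 0 0 0 0 0" --pt "0.009 0 0 0 0 0" --pt "0.012 0 0 0 0 0" --pt "0.015 0 0 0 0 0"

```text
clock: 4.7
tool_pos: [0.5298, 0.0905, 0.221]
ee_rot: [0.989, 0.145, 0.0, -0.0]
force: [-0.1, -0.6, -0.6]
gripper_width: 0.301
grasp_force: 0.0
```

```bash
python3 -c "
from meas import *
print(measure('scene',tag='s1'))"; python3 togo.py .55 .097 .221 16.6
python3 -c "
import cv2;b=cv2.imread('pics/s1.png')[180:300,280:440];cv2.imwrite('pics/s1c.png',cv2.resize(b,None,fx=5,fy=5,interpolation=2))"
```

```text
{'vconf': 0.68, 'vase': array([0.55543907, 0.09783368]), 'iou': np.float64(0.93), 'stand': array([0.58169113, 0.10622464]), 'r': np.float64(0.0404), 'n': 87, 'res': 0.0006, 'off_mm': array([-26.3,  -8.4])}
t 4.8 pos [0.5299 0.0905 0.221 ] F [-0.45  0.58 -0.19] w 0.297 zax [ 1.e-04  1.e-04 -1.e+00]
shift units [ 0.0529 -0.0012  0.    ]
turn units [-0.     -0.      0.0004]
```

View pics/s1c.png

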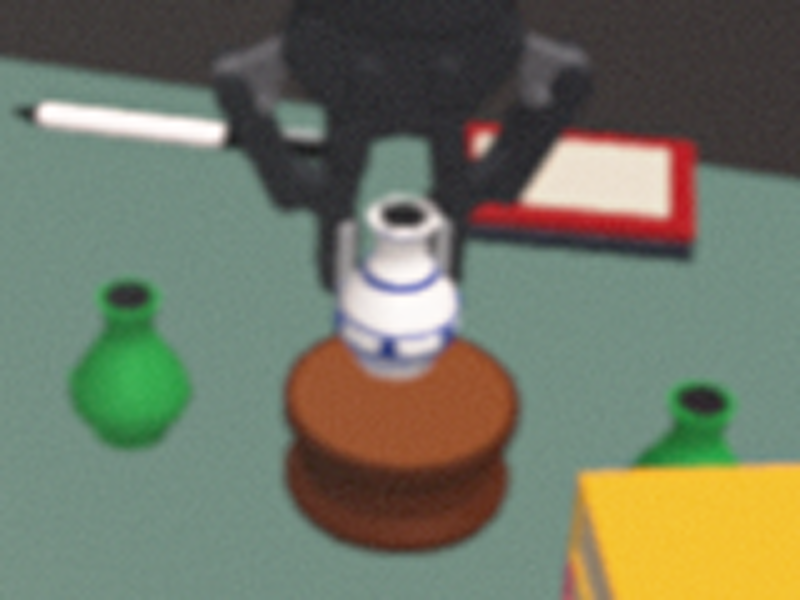

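The tips are now just behind the belly, with the pads at (345,250) and (440,240), and the vase hasn't moved yet. I'll start pushing slowly.

>>> arm_command --pt "0.004 0 0 0 0 0" --pt "0.008 0 0 0 0 0" --pt "0.012 0 0 0 0 0" --pt "0.016 0 0 0 0 0" --pt "0.02 0 0 0 0 0"

```text
clock: 5.42
tool_pos: [0.5375, 0.0928, 0.221]
ee_rot: [0.989, 0.145, -0.0, -0.0]
force: [-0.4, -0.2, 0.2]
gripper_width: 0.3
grasp_force: 0.2
```

```bash
python3 -c "
from meas import *
print(measure('scene',tag='s2'))"; python3 togo.py .55 .097 .221 16.6
```

```text
{'vconf': 0.84, 'vase': array([0.56264429, 0.10039476]), 'iou': np.float64(0.88), 'stand': array([0.58195795, 0.1063694 ]), 'r': np.float64(0.0403), 'n': 84, 'res': 0.0007, 'off_mm': array([-19.3,  -6. ])}
t 5.53 pos [0.5376 0.0928 0.221 ] F [-0.4   0.12  1.09] w 0.3 zax [ 2.e-04  2.e-04 -1.e+00]
shift units [ 0.0328 -0.0012  0.    ]
turn units [-0.     -0.0001  0.0004]
```

>>> arm_command --pt "0.004 0 0 0 0 0" --pt "0.008 0 0 0 0 0" --pt "0.012 0 0 0 0 0" --pt "0.016 0 0 0 0 0" --pt "0.02 0 0 0 0 0"

```text
clock: 6.15
tool_pos: [0.5452, 0.095, 0.221]
ee_rot: [0.989, 0.145, 0.0, -0.0]
force: [-0.1, -0.7, -0.1]
gripper_width: 0.298
grasp_force: 0.2
```

```bash
python3 -c "
from meas import *
print(measure('scene',v0=(.568,.102),tag='s3'))"; python3 togo.py .55 .097 .221 16.6
```

```text
{'vconf': 0.85, 'vase': array([0.57050431, 0.10308659]), 'iou': np.float64(0.92), 'stand': array([0.58214087, 0.10630591]), 'r': np.float64(0.0401), 'n': 80, 'res': 0.0006, 'off_mm': array([-11.6,  -3.2])}
t 6.25 pos [0.5453 0.0951 0.221 ] F [0.38 0.46 0.73] w 0.301 zax [ 2.e-04  2.e-04 -1.e+00]
shift units [ 0.0127 -0.0013  0.    ]
turn units [-0.     -0.0001  0.0004]
```

>>> arm_command --pt "0.004 0 0 0 0 0" --pt "0.008 0 0 0 0 0" --pt "0.012 0 0 0 0 0" --pt "0.014 0 0 0 0 0" --pt "0.014 0 0 0 0 0"

```text
clock: 6.88
tool_pos: [0.5505, 0.0966, 0.221]
ee_rot: [0.989, 0.145, 0.0, -0.0]
force: [0.6, -0.3, 0.0]
gripper_width: 0.299
grasp_force: 0.1
```

>>> arm_command --pt "-0.02 0 0 0 0 0" --pt "-0.05 0 0 0 0 0" --pt "-0.1 0 0 0 0 0" --pt "-0.2 0 -0.15 0 0 0" --pt "-0.2 0.1 -0.3 0 0 0"

```text
clock: 7.5
tool_pos: [0.4807, 0.045, 0.3268]
ee_rot: [0.989, 0.147, -0.002, -0.0]
force: [2.0, -0.6, 0.2]
gripper_width: 0.299
grasp_force: 0.0
```

```bash
python3 -c "
from meas import *
print(measure('scene',v0=(.576,.104),tag='s4'))
print(measure('top',v0=(.574,.104),tag='t4'))"; python3 togo.py .5505 .0967 .221 16.6
```

```text
{'vconf': 0.78, 'vase': array([0.575197  , 0.10442737]), 'iou': np.float64(0.88), 'stand': array([0.58217333, 0.10630997]), 'r': np.float64(0.04), 'n': 76, 'res': 0.0005, 'off_mm': array([-7. , -1.9])}
t 7.7 pos [0.4836 0.0429 0.3278] F [-1.23 -0.02  0.06] w 0.298 zax [ 2.7e-03 -8.0e-04 -1.0e+00]
shift units [ 0.198  -0.0817  0.2674]
turn units [ 0.0005 -0.0007 -0.0003]Traceback (most recent call last):
  File "<string>", line 4, in <module>
    print(measure('top',v0=(.574,.104),tag='t4'))
          ~~~~~~~^^^^^^^^^^^^^^^^^^^^^^^^^^^^^^^
  File "meas.py", line 52, in measure
    fit=least_squares(lambda q:np.hypot(pts[:,0]-q[0],pts[:,1]-q[1])-q[2],[*s,.04],loss="soft_l1",f_scale=.001)
    return func(*args, **kwargs)
    vector_fun = VectorFunction(
        fun_wrapped,
    ...<6 lines>...
        workers=workers
    )
    self._update_fun()
    ~~~~~~~~~~~~~~~~^^
    self.f = self.fun_wrapped(xp_copy(self.x))
             ~~~~~~~~~~~~~~~~^^^^^^^^^^^^^^^^^
    return np.atleast_1d(self.fun(x))
                         ~~~~~~~~^^^
    return self.f(x, *self.args, **self.kwargs)
           ~~~~~~^^^^^^^^^^^^^^^^^^^^^^^^^^^^^^
  File "meas.py", line 52, in <lambda>
    fit=least_squares(lambda q:np.hypot(pts[:,0]-q[0],pts[:,1]-q[1])-q[2],[*s,.04],loss="soft_l1",f_scale=.001)
                                        ~~~^^^^^
IndexError: too many indices for array: array is 1-dimensional, but 2 were indexed
```

>>> arm_command --pt "0 0.8 -0.1 0 0 0" --pt "0 0.8 -0.1 0 0 0" --pt "0 0.8 -0.1 0 0 0" --pt "0 0.8 -0.1 0 0 0" --pt "0 0.8 -0.1 0 0 0"

```text
clock: 8.32
tool_pos: [0.573, -0.2542, 0.3639]
ee_rot: [0.989, 0.146, -0.001, -0.001]
force: [1.0, 0.1, -0.1]
gripper_width: 0.299
grasp_force: 0.0
```

```bash
python3 - <<'E'
from meas import *
ims=[]
for c in ("top","scene"):
    m=measure(c,v0=(.576,.105),tag=c+'5'); print(c,m)
    im=cv2.imread(f"pics/{c}5.png"); p=vision.camera_params(c)
    u,v=[int(a) for a in proj(p,np.array([[.58,.105,.06]]))[0]]
    b=cv2.resize(im[v-36:v+36,u-36:u+36],None,fx=5.5,fy=5.5,interpolation=cv2.INTER_CUBIC)
    def ring(x,y,z,r,col):
        q=proj(p,np.c_[x+r*np.cos(T),y+r*np.sin(T),np.full(48,z)]); q=((q-[u-36,v-36]+.5)*5.5).astype(np.int32); cv2.polylines(b,[q],True,col,1)
    s=m["stand"]
    ring(*s,.043,.042,(0,255,255)); 
    if "vase" in m:
        for h,r in ((0,14),(18,22),(60,11.5)): ring(*m["vase"],.043+h/1e3,r/1e3,(0,255,0))
    ims.append(b)
cv2.imwrite("pics/o5.png",np.hstack(ims))
E
python3 togo.py .51 .085 .30 16.6
```

```text
top {'vconf': 0.62, 'vase': array([0.57722285, 0.10548635]), 'iou': np.float64(0.93), 'stand': array([0.58016978, 0.10511336]), 'r': np.float64(0.0406), 'n': 63, 'res': 0.0001, 'off_mm': array([-2.9,  0.4])}
scene {'vconf': 0.96, 'vase': array([0.57644978, 0.10474149]), 'iou': np.float64(0.83), 'stand': array([0.58219104, 0.10629686]), 'r': np.float64(0.0399), 'n': 76, 'res': 0.0005, 'off_mm': array([-5.7, -1.6])}
t 8.53 pos [ 0.5726 -0.2541  0.3631] F [0.11 1.41 0.23] w 0.3 zax [-0.003   0.0021 -1.    ]
shift units [ 0.0922 -0.8567  0.16  ]
turn units [-0.0009  0.0007 -0.0002]
```

View pics/o5.png

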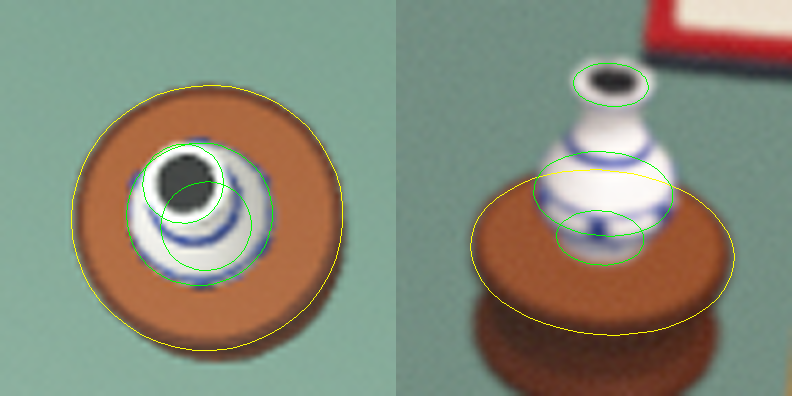

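Left panel (top): the vase's base ring is at (206,226) and the stand centre at (207,218), so it's about 3 mm short. The scene view gives 5–6 mm short. One more nudge of about 3.5 mm should do.

>>> arm_command --pt "0.05 -0.85 0.1 0 0 0" --pt "0.05 -0.85 0.1 0 0 0" --pt "0.05 -0.85 0.1 0 0 0" --pt "0.05 -0.85 0.1 0 0 0" --pt "0.05 -0.85 0.1 0 0 0"

```text
clock: 9.15
tool_pos: [0.4992, 0.0525, 0.3281]
ee_rot: [0.989, 0.147, -0.001, -0.0]
force: [1.5, 0.6, 0.3]
gripper_width: 0.299
grasp_force: 0.0
```

```bash
python3 togo.py .5095 .0838 .28 16.6
```

```text
t 9.15 pos [0.4992 0.0525 0.3281] F [1.53 0.57 0.32] w 0.299 zax [-1.1e-03 -1.0e-04 -1.0e+00]
shift units [ 0.0474 -0.0673  0.1202]
turn units [-0.0001  0.0003  0.0015]
```

>>> arm_command --pt "0.04 -0.06 0.06 0 0 0" --pt "0.04 -0.06 0.12 0 0 0" --pt "0.04 -0.06 0.17 0 0 0" --pt "0.04 -0.06 0.2 0 0 0" --pt "0.04 -0.06 0.2 0 0 0"

```text
clock: 9.78
tool_pos: [0.5089, 0.077, 0.2482]
ee_rot: [0.989, 0.146, -0.001, -0.0]
force: [0.7, 0.1, 0.6]
gripper_width: 0.298
grasp_force: 0.0
```

```bash
python3 togo.py .5225 .0877 .221 16.6
```

```text
t 9.78 pos [0.5089 0.077  0.2482] F [0.68 0.12 0.59] w 0.298 zax [-2.1e-03  1.0e-04 -1.0e+00]
shift units [ 0.0403 -0.0157  0.0679]
turn units [-0.0002  0.0006  0.0009]
```

>>> arm_command --pt "0.0 -0.013 0.04 0 0 0" --pt "0.02 -0.013 0.068 0 0 0" --pt "0.03 -0.013 0.068 0 0 0" --pt "0.04 -0.013 0.068 0 0 0" --pt "0.04 -0.013 0.068 0 0 0"

```text
clock: 10.4
tool_pos: [0.5243, 0.0859, 0.2222]
ee_rot: [0.989, 0.145, 0.0, -0.0]
force: [-1.1, -0.2, 0.0]
gripper_width: 0.302
grasp_force: 0.0
```

```bash
python3 togo.py .5475 .0952 .221 16.6
```

```text
t 10.4 pos [0.5243 0.0859 0.2222] F [-1.1  -0.23  0.01] w 0.302 zax [ 8.e-04  4.e-04 -1.e+00]
shift units [ 0.0622 -0.0056  0.0031]
turn units [-0.     -0.0003  0.0003]
```

>>> arm_command --pt "0.015 -0.0055 0.003 0 0 0" --pt "0.03 -0.0055 0.003 0 0 0" --pt "0.045 -0.0055 0.003 0 0 0" --pt "0.055 -0.0055 0.003 0 0 0" --pt "0.06 -0.0055 0.003 0 0 0"

```text
clock: 11.02
tool_pos: [0.5464, 0.0949, 0.2206]
ee_rot: [0.989, 0.145, -0.0, -0.0]
force: [-0.3, -1.0, 0.1]
gripper_width: 0.302
grasp_force: 0.0
```

```bash
python3 togo.py .5539 .0971 .221 16.6
```

```text
t 11.03 pos [0.5464 0.0949 0.2206] F [-0.33 -1.01  0.12] w 0.302 zax [-1.e-04  2.e-04 -1.e+00]
shift units [ 0.0196  0.0002 -0.001 ]
turn units [-0.0001  0.      0.0004]
```

>>> arm_command --pt "0.005 0 0 0 0 0" --pt "0.01 0 0 0 0 0" --pt "0.014 0 0 0 0 0" --pt "0.017 0 0 0 0 0" --pt "0.019 0 0 0 0 0"

```text
clock: 11.65
tool_pos: [0.5534, 0.097, 0.2206]
ee_rot: [0.989, 0.145, -0.0, -0.0]
force: [-0.7, 0.3, 0.8]
gripper_width: 0.301
grasp_force: 0.2
```

>>> arm_command --pt "-0.015 0 0 0 0 0" --pt "-0.05 0 0 0 0 0" --pt "-0.1 0 0 0 0 0" --pt "-0.2 0 -0.15 0 0 0" --pt "-0.2 0.1 -0.3 0 0 0"

```text
clock: 12.28
tool_pos: [0.4835, 0.0454, 0.3264]
ee_rot: [0.989, 0.147, -0.002, -0.0]
force: [1.3, -1.0, 0.9]
gripper_width: 0.299
grasp_force: 0.0
```

>>> arm_command --pt "0 0.8 -0.1 0 0 0" --pt "0 0.8 -0.1 0 0 0" --pt "0 0.8 -0.1 0 0 0" --pt "0 0.8 -0.1 0 0 0" --pt "0 0.8 -0.1 0 0 0"

```text
clock: 12.9
tool_pos: [0.5753, -0.2547, 0.3656]
ee_rot: [0.989, 0.145, 0.0, 0.0]
force: [0.5, 0.8, -0.4]
gripper_width: 0.298
grasp_force: 0.0
```

```bash
python3 - <<'E'
from meas import *
ims=[]
for c in ("top","scene"):
    for k in range(2):
        m=measure(c,v0=(.579,.105),tag=c+'6'); print(c,m)
    im=cv2.imread(f"pics/{c}6.png"); p=vision.camera_params(c)
    u,v=[int(a) for a in proj(p,np.array([[.58,.105,.06]]))[0]]
    b=cv2.resize(im[v-36:v+36,u-36:u+36],None,fx=5.5,fy=5.5,interpolation=cv2.INTER_CUBIC)
    ims.append(b)
    for n in ("vase","vase_belly","stand_top"): print(n,[np.round(d["at"],4).tolist() for d in finder.landmark_of(c,n) if abs(d["at"][1]-.105)<.03])
cv2.imwrite("pics/o6.png",np.hstack(ims))
E
python3 togo.py .51 .085 .30 16.6
```

```text
top {'vconf': 0.69, 'vase': array([0.57991932, 0.1057918 ]), 'iou': np.float64(0.97), 'stand': array([0.5799396 , 0.10467185]), 'r': np.float64(0.0402), 'n': 62, 'res': 0.0002, 'off_mm': array([-0. ,  1.1])}
top {'vconf': 0.67, 'vase': array([0.57913974, 0.10553826]), 'iou': np.float64(0.93), 'stand': array([0.57989764, 0.10464752]), 'r': np.float64(0.0402), 'n': 58, 'res': 0.0001, 'off_mm': array([-0.8,  0.9])}
vase [[0.5797, 0.1056, 0.0413]]
vase_belly [[0.5834, 0.1037, 0.0616], [0.5808, 0.1047, 0.0475]]
stand_top [[0.5779, 0.1035, 0.0452]]
scene {'vconf': 0.58, 'vase': array([0.57792715, 0.1047224 ]), 'iou': np.float64(0.95), 'stand': array([0.58221582, 0.10633352]), 'r': np.float64(0.04), 'n': 76, 'res': 0.0005, 'off_mm': array([-4.3, -1.6])}
scene {'vconf': 0.77, 'vase': array([0.5794309 , 0.10517075]), 'iou': np.float64(0.86), 'stand': array([0.58212894, 0.10632943]), 'r': np.float64(0.0399), 'n': 76, 'res': 0.0005, 'off_mm': array([-2.7, -1.2])}
vase [[0.58, 0.1016, 0.0442]]
vase_belly [[0.5827, 0.1053, 0.0615]]
stand_top [[0.5796, 0.1073, 0.0447], [0.5851, 0.1042, 0.0056]]
t 13.6 pos [ 0.5758 -0.2525  0.3653] F [-0.08  0.09  0.23] w 0.301 zax [ 2.e-04 -1.e-04 -1.e+00]
shift units [ 0.0849 -0.8555  0.1632]
turn units [ 0.     -0.0001  0.0006]
```

View pics/o6.png

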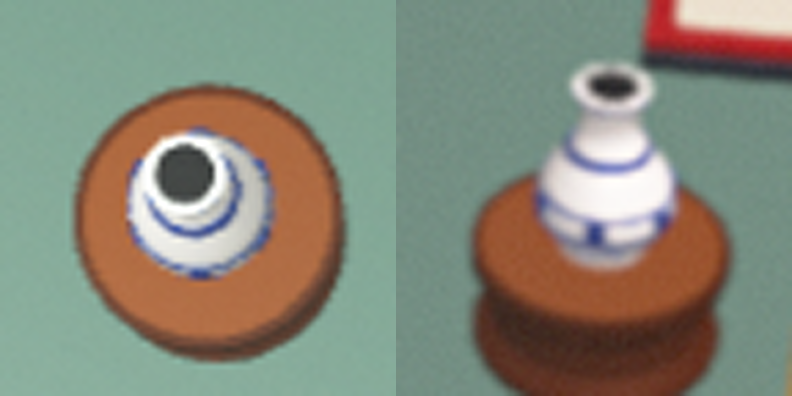

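The vase stands upright and centred. The top view puts it within about 1.4 mm of the stand's middle and the scene view within about 3–4.5 mm. The arm is clear of everything, so I'm handing in.

```bash
python3 -c "
from cell import env
print(env.hand_in())"
```

```text
the job is handed in; nothing more can be done
None
```

I nudged the vase back to the middle of its stand, upright, and handed the job in with the arm clear; the last pictures put it about 1 mm (top camera) to 3–4.5 mm (scene camera) off centre, against the 6 mm limit, and no verdict came back.

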